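# Screw the temperature probe into the reactor's deep well

### The job

Take the red-headed temperature probe out of its white stand, lower it upright into the deep well of the round steel reactor, feel gently for the thread hidden at the bottom and screw the probe in clockwise until it is snugly and fully home, without forcing or tilting it so that it cross-threads. Let go of it there and leave everything else on the bench alone.

Things in the scene. Friction and masses are not known exactly. Their poses are not given: they have to be found in the camera images.
- probe_grip (a point): centre of the probe's red hexagonal head (30 mm across flats, 36 mm high; two of the flats square to this point's x axis, the rest every 60 degrees): grip it flat to flat. The probe (0.08 to 0.16 kg, 135 mm long) stands upright with its foot in the stand; z axis up along it; this point is 117 mm above the foot's end
- probe_tip (a point): centre of the flat end of the probe's foot, 117 mm below probe_grip on its axis. The steel shank has 20 mm diameter; from 5 to 11 mm above the foot's end three evenly spaced short thread flights (each 24 degrees long) reach out to 27.5 mm diameter. The underside of the head is 99 mm above this point
- well_mouth (a point): centre of the rim of the well in the reactor's top, 95 mm above the bench; z up. The well is a vertical bore of 31 mm diameter, widened at the rim by a 45 degree cone (41 mm wide at the rim, 5 mm deep)
- thread_top (a point): centre of the top end of the thread in the well, 66 mm below the rim. Three-start right-hand thread (clockwise seen from above goes down), lead 30 mm a turn (4.8 mm a radian), about 1.6 mm axial play, 22 mm bore between the ridges. Its angle differs each time and cannot be seen: the foot's end first meets it 15 to 4 mm above the well's floor. The ridges start bluntly: a flight that lands against an end jams when turned clockwise; lift, turn back a little
- well_floor (a point): centre of the flat floor of the well, 85 mm below the rim. From first contact the probe needs from 0.7 up to 3.1 rad clockwise, going down as it turns under a light push (3 to 8 N), until its foot rests on this floor, head 14 mm above the rim; it does not sink by its weight. Once it no longer sinks, about 0.3 rad more jams it. Over 25 N in all, or leaning, spoils the thread
- stand_mouth (a point): centre of the rim of the probe's fixed white stand (foot 72 mm wide, upright cup 48 mm wide and 50 mm high); its bore, 31 mm wide and 44 mm deep, holds the foot of the probe loosely upright: lift by 50 mm or more to clear it
- probe: the whole probe; origin at the centre of its foot's end, z axis up along it
- reactor: the fixed reactor: upright round steel body, 104 mm diameter, with a raised boss 56 mm wide round the well's mouth and six bolt heads that stay 4 mm below the rim; origin at the centre of its underside on the bench, z up, two brass nozzles on its +x side that reach to 58 mm from its axis
- timer: bystander: white timer 58x68x16 mm lying on the bench, origin at its underside
- label_tape: bystander: roll of beige tape 55 mm wide, 18 mm high, origin at its underside
- tweezers: bystander: steel tweezers 133 mm long lying on the bench, origin at their underside
- marker: bystander: white marker with red cap, 117 mm long, lying on the bench, origin at its underside
Things that resemble listed ones, but are neither listed nor needed, are in the scene too. Leave any black or purple look-alike of the probe alone.

How it is judged (in metres and radians):
On the way, in this order (a step that is already met when the one before it is completed fails the run):
1. the probe stands upright in the well with its foot on the start of the thread, not yet home (z of probe_tip in the frame of well_floor between 0.0015 and 0.017 m and horizontal distance between probe_tip and well_floor below 0.003 m and angle between probe's own z axis and vertical below 0.07 rad), for 0.1 s.
2. the probe is home and snug: its foot bears on the well with more than 4 N (z of probe_tip in the frame of well_floor below 0.0012 m and contact force between probe and reactor above 4 N), for 0.1 s.
At the end, for the whole second after the job is handed in: the probe is screwed home: its foot within 1.2 mm of the well's floor and 2.5 mm of its axis, upright within 0.05 rad, released and at rest (z of probe_tip in the frame of well_floor below 0.0012 m and horizontal distance between probe_tip and well_floor below 0.0025 m and angle between probe's own z axis and vertical below 0.05 rad and linear speed of probe below 0.01 m/s); the robot touches nothing.
It fails at once if the probe is pushed against the reactor or its thread with more than 25 N (contact force between probe and reactor above 25 N).
It fails at once if the probe leans more than 0.09 rad while its foot is at the thread (z of probe_tip in the frame of well_floor below 0.016 m and horizontal distance between probe_tip and well_floor below 0.01 m and angle between probe's own z axis and vertical above 0.09 rad).
It fails at once if a bystander is moved more than 30 mm (distance of any of timer, label_tape, tweezers, marker from where it was at the start of the episode above 0.03 m).
It fails at once if gripper or arm pushes the reactor with more than 25 N (contact force between any of the fingers, the arm and reactor above 25 N).
It also fails if it takes over 58 s, if anything falls off the work surface, if the arm or the gripper's body presses on something with over 40 N, if the wrist force passes 120 N, or if a joint passes its speed limit or range.

### The arm

A 6-joint arm with a two-finger parallel gripper is mounted at the origin on a cart in front of the work surface, level with it; the furniture and walls round the work are solid. World frame = base frame: x ahead of the robot, y to its left, z up, the work surface at z = 0. Lengths are in m, angles in degrees, forces in N, time in s.
With the tool pointing down it reaches from about 0.35 to 0.875 m from the base axis. Payload 4.2 kg.
Tool frame: the origin (TCP) lies between the finger pads; the fingertips stand 14 mm ahead of it and the grasp point (between the pads) lies 5 mm behind it (r.tcp_to_tips is the distance from the TCP to the fingertips, in m); y points along the fingers, x is the direction in which the jaws open and shut, and the axes are right-handed (so a half turn about y gives the same grasp; the last joint's range is limited). The gripper opens to 87 mm and grips with 3 to 60 N. Pads are 19 mm wide; open, the fingers measure 117 mm over their backs; the gripper's body (75 mm by 190 mm) begins 51 mm behind the grasp point.
Start: joints at [-60.069, 22.042, 0.453, 0, -68.411, -14.817], TCP at [0.163, -0.603, 0.237] pointing down, gripper open.
Joint ranges: [-179.83, 179.83], [-69.29, 118.12], [-61.27, 80.66], [-181.25, 117.63], [-171.15, -9.14], [-177.46, 177.46]. Speed limits (degrees/s): [159.86, 159.86, 180, 180, 180, 180].

### API

Orientations are given as a 3x3 rotation matrix whose columns are the frame's x, y, z axes.
In Python, from station import sense, optics, ticket, r gives the robot as it stands.
- The arm moves only by the tool carry_out, never from a script. Its argument "steps" is a list that holds one entry, the list of rows, each a list of 6 numbers: the shift along the world's x, y, z in cm, then the turn, a rotation vector about the world's x, y, z in rad. A call has 1 to 20 rows; each row is the pose to reach, as a shift and turn from the pose commanded when the call began; what a row does not reach only later rows make up. A row lasts 1/8 s, in which the tool goes at most 62.5 mm and 10.7 degrees, less where a joint would pass 70% of its speed; a pose out of reach is approached as far as the arm can. A call with a gripper value outside its range is refused whole. "fingers" is the closure in counts, from 0 (fully open) to 255 (shut), set as the call begins (left out, the last holds). The fingers move at their own pace and stop on an object; the grip force is fixed at half the most. Time passes only in rows, so rows that repeat a pose let the fingers close. It gives the time, the measured TCP pose, the force and the opening at its end, in the units of the state.
- sense(): the state, without advancing time (a new reading comes with each control period).
- optics.capture(name): name is "side" or "top" or "wrist"; returns a dict with "image" (400x640x3 uint8, red, green, blue), "fov_y" (degrees; the focal length in pixels is half the picture's height over the tangent of half this angle, whatever the lens; pixels are square), "cx", "cy" (the principal point, pixels), "rvec" (rotation vector, rad) and "tvec" (3), from world to camera coordinates, as OpenCV has them. Camera axes: x right, y down, z forward; pixel columns grow to the right and rows downward; lengths in m; the calibration is good to about 2 mm. A picture is of the moment at which its call begins. There is no depth.
- ticket.finish_job(): hands the job in, once; it reports no verdict.
The state is a dict: "time_s": time; "joints": joint angles; "joint_velocities": joint speeds; "effort": joint torques, N m; "tcp_pos": TCP position; "ee_rot": TCP orientation; "wrist_force": force on the tool from outside, world axes, zero at the start; "moment": the same for the moment, N m; "gripper_width": opening from 0.0 (shut) to 1.0 (fully open).
Only numpy, scipy, OpenCV 4.12 (cv2) and the standard library are available. Lean on these libraries where they do the work, as an engineer would, in place of code of your own. Each camera call takes 0.05 s, during which the arm holds its last target.

## Working session

There is one attempt and no reset: what is moved stays moved. The work goes in short steps, Python scripts to look and compute and a tool call to move; the robot and the scene stay as the last step left them, time stands still between calls to the robot, and variables do not carry over. Pictures are saved under pics/ and viewed, and the job is handed in when it is done.

Besides the shell and the picture viewer there is one more tool, called after "Request:" by a JSON object that holds its "name" and its "arguments", one argument or row to a line. carry_out: Moves the arm, as the interface text tells. Its arguments: {"type":"object","properties":{"steps":{"type":"array","items":{"type":"array","items":{"type":"array","items":{"type":"number"}}}},"fingers":{"type":"number"}},"required":["steps"]}

```bash
ls; mkdir -p pics
cat > h.py <<'E'
import numpy as np, cv2
from station import sense, optics, ticket, r
def cap(n,fn=None):
    c=optics.capture(n)
    if fn: cv2.imwrite('pics/'+fn,c['image'][:,:,::-1])
    return c
def K(c):
    f=c['image'].shape[0]/2/np.tan(np.radians(c['fov_y'])/2)
    return np.array([[f,0,c['cx']],[0,f,c['cy']],[0,0,1.]])
def ray(c,uv):
    R=cv2.Rodrigues(np.array(c['rvec'],float))[0];t=np.array(c['tvec'],float).ravel()
    d=R.T@np.linalg.inv(K(c))@np.array([uv[0],uv[1],1.]);return -R.T@t,d/np.linalg.norm(d)
def onz(c,uv,z):
    o,d=ray(c,uv);return o+d*(z-o[2])/d[2]
def proj(c,p):
    return cv2.projectPoints(np.array(p,float).reshape(-1,3),np.array(c['rvec'],float),np.array(c['tvec'],float),K(c),None)[0].reshape(-1,2)
def tri(rs):
    A=0;b=0
    for o,d in rs:
        P=np.eye(3)-np.outer(d,d);A=A+P;b=b+P@o
    return np.linalg.solve(A,b)
E
python3 - <<'E'
from h import *
for n in ['side','top','wrist']:
    c=cap(n,n+'0.png');print(n,c['fov_y'],c['cx'],c['cy'],ray(c,(320,200)), [k for k in c if k not in('image',)])
s=sense();print(s)
E
```

```text
pics
side 49.30665005129439 321.33031781733604 200.6520568221565 (array([ 0.42179203, -1.12249417,  0.60814672]), array([ 0.18337855,  0.87005382, -0.45757913])) ['fov_y', 'cx', 'cy', 'rvec', 'tvec']
top 49.64872024445199 319.6903500321606 196.2471867359837 (array([ 0.4217799 , -0.17246231,  1.23875352]), array([ 0.15210008,  0.01317444, -0.98827729])) ['fov_y', 'cx', 'cy', 'rvec', 'tvec']
wrist 64.68017215542767 316.04970962651674 202.47521244488235 (array([ 0.09946438, -0.62111977,  0.38464355]), array([ 0.21990326,  0.07502625, -0.97263231])) ['fov_y', 'cx', 'cy', 'rvec', 'tvec']
{'time_s': 0.15, 'joints': array([-6.00684112e+01,  2.20804670e+01,  3.96518715e-01, -2.18551826e-02,
       -6.84119717e+01, -1.48161173e+01]), 'joint_velocities': array([-0.00527206, -0.17411455,  0.24944667,  0.18730081, -0.02531836,
        0.00127369]), 'effort': array([-9.58724922e-04, -3.91051447e+01,  1.87587047e+01,  4.22229186e+00,
        1.24012100e-02, -1.36040553e-04]), 'tcp_pos': array([ 0.16287434, -0.60294077,  0.23570085]), 'ee_rot': array([[-2.60628975e-01, -5.27934969e-04, -9.65438894e-01],
       [ 9.65437526e-01,  1.62778305e-03, -2.60629495e-01],
       [ 1.70912049e-03, -9.99998536e-01,  8.54408021e-05]]), 'wrist_force': array([0.28772765, 0.78045433, 0.84231454]), 'moment': array([0.00199507, 0.00279202, 0.06727106]), 'gripper_width': 0.9977031483182607}
```

View pictures.

View pics/side0.png

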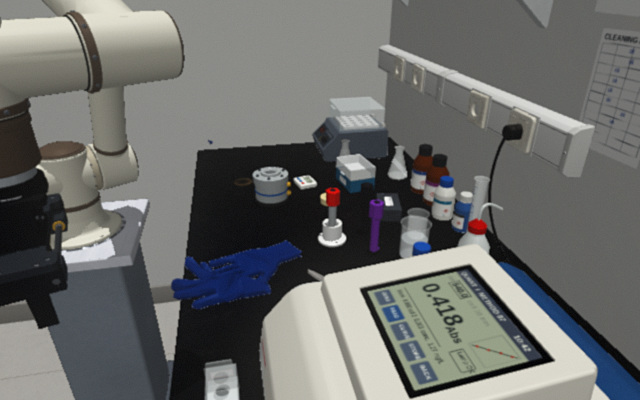

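View pics/top0.png

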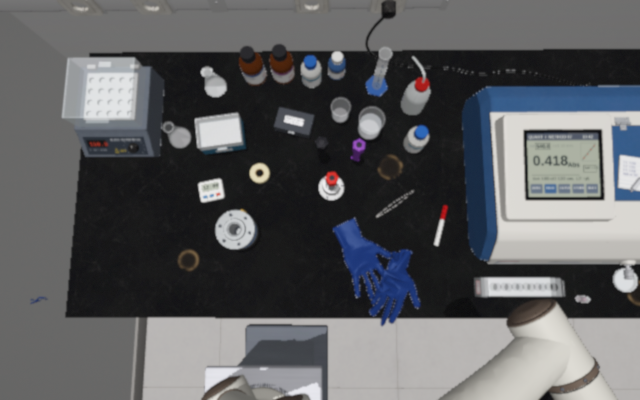

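View pics/wrist0.png

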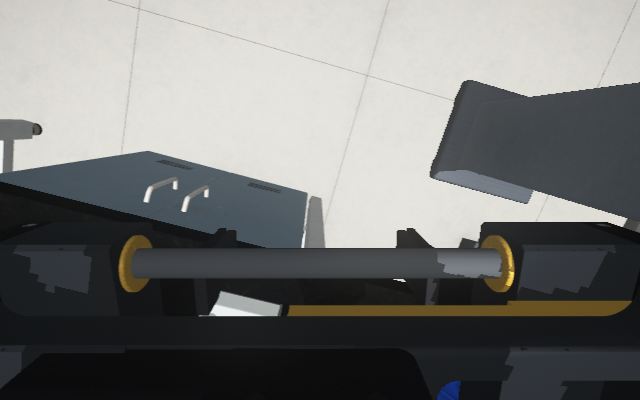

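Run:
```python
from h import *
a=cv2.imread('pics/top0.png');s=cv2.imread('pics/side0.png')
A=cv2.resize(a[130:260,200:390],None,fx=4,fy=4,interpolation=cv2.INTER_CUBIC);cv2.imwrite('pics/topc.png',A)
B=cv2.resize(s[150:260,230:400],None,fx=4,fy=4,interpolation=cv2.INTER_CUBIC);cv2.imwrite('pics/sidec.png',B)
```

```text
(no output)
```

View pics/topc.png

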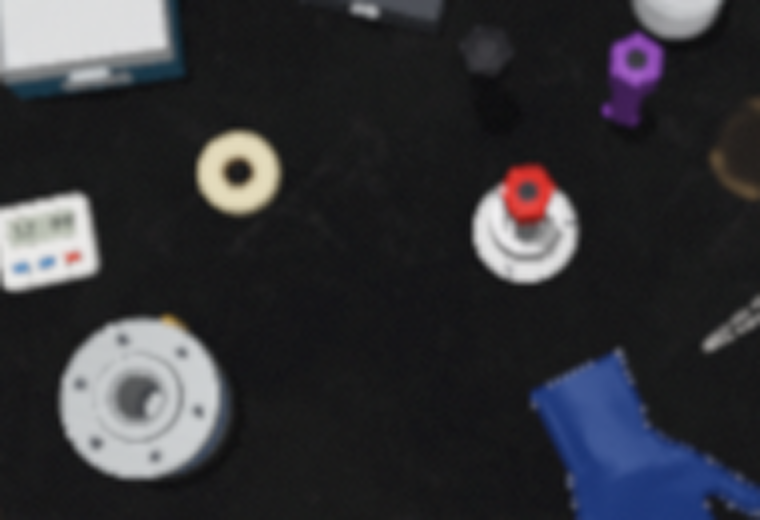

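View pics/sidec.png

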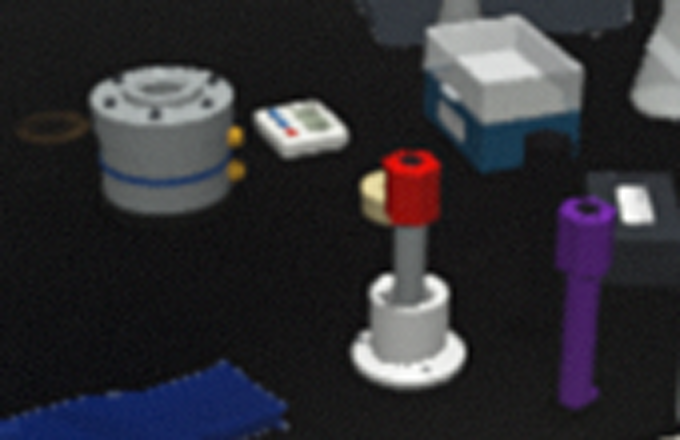

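Run:
```python
from h import *
T=cap('top');S=cap('side')
def red(c,x0,x1,y0,y1):
    im=c['image'].astype(int);m=((im[...,0]>120)&(im[...,1]<70)&(im[...,2]<70)).astype(np.uint8)
    k=np.zeros_like(m);k[y0:y1,x0:x1]=m[y0:y1,x0:x1];return k
mt=red(T,310,350,160,200);ms=red(S,310,350,175,225)
for m in(mt,ms):
    ys,xs=np.nonzero(m);print(len(xs),xs.mean(),ys.mean(),xs.min(),xs.max(),ys.min(),ys.max())
ct=[np.nonzero(mt)[1].mean(),np.nonzero(mt)[0].mean()];cs=[np.nonzero(ms)[1].mean(),np.nonzero(ms)[0].mean()]
p=tri([ray(T,ct),ray(S,cs)]);print('head centroid',p, onz(T,ct,.138),onz(S,cs,.123),proj(T,p),proj(S,p))
# white stand base disc, top view
im=T['image'].astype(int)
m=((im.min(2)>150)).astype(np.uint8);m2=np.zeros_like(m);m2[165:205,312:352]=1;m=(m&m2)|mt
cn=max(cv2.findContours(m,0,1)[0],key=cv2.contourArea);print('stand',cv2.fitEllipse(cv2.convexHull(cn)))
# reactor
g=cv2.cvtColor(T['image'],cv2.COLOR_RGB2GRAY)
m=(g>135).astype(np.uint8);m2=np.zeros_like(m);m2[205:255,205:262]=1;m&=m2
cn=max(cv2.findContours(m,0,1)[0],key=cv2.contourArea);e=cv2.fitEllipse(cv2.convexHull(cn));print('reactor',e,onz(T,e[0],.09),onz(T,e[0],.085))
h=[c for c in cv2.findContours(((g<125)&(m2>0)).astype(np.uint8),0,1)[0]]
for c in h:
    if 20<cv2.contourArea(c)<300: e=cv2.fitEllipse(c);print(e,onz(T,e[0],.09))
```

```text
103 331.6116504854369 177.62135922330097 326 338 172 185
180 332.4611111111111 196.41666666666666 326 339 188 205
head centroid [ 0.65156095 -0.188016    0.12347197] [ 0.64990157 -0.18799094  0.138     ] [ 0.65036038 -0.18745246  0.123     ] [[331.54586688 178.1250936 ]] [[332.98898732 196.30134171]]
stand ((330.83642578125, 185.90646362304688), (24.46390151977539, 28.032772064208984), 0.18761420249938965)
reactor ((234.663818359375, 229.02088928222656), (38.484153747558594, 40.04764175415039), 37.11760330200195) [0.52092288 0.07050798 0.09      ] [0.52135441 0.07156552 0.085     ]
```

Run:
```python
from h import *
T=cap('top')
for p in [(468,258),(500,262)]:
  for z in (0,.2): print(p,z,onz(T,p,z).round(3))
for p in [(358,150),(322,145),(345,225)]: print(p,onz(T,p,.13).round(3),onz(T,p,0).round(3))
print(proj(T,sense()['tcp_pos']))
```

```text
(468, 258) 0 [ 0.446 -0.574  0.   ]
(468, 258) 0.2 [ 0.442 -0.509  0.2  ]
(500, 262) 0 [ 0.434 -0.663  0.   ]
(500, 262) 0.2 [ 0.432 -0.584  0.2  ]
(358, 150) [ 0.726 -0.258  0.13 ] [ 0.761 -0.268  0.   ]
(322, 145) [ 0.74  -0.163  0.13 ] [ 0.777 -0.162  0.   ]
(345, 225) [ 0.527 -0.222  0.13 ] [ 0.54  -0.228  0.   ]
[[523.98323506 386.87408678]]
```

Request:
{"name": "carry_out", "arguments": {
  "steps": [
    [[0,2,0,0,0,0.18],[0,4,0,0,0,0.36]]
  ]
}}

```text
time_s: 0.55
tcp_pos: [0.1629, -0.5629, 0.2362]
ee_rot: [[-0.589, -0.0, -0.808], [0.808, 0.0, -0.589], [0.0, -1.0, -0.0]]
wrist_force: [-0.4, -0.1, 1.1]
gripper_width: 1.002
```

Run:
```python
from h import *
print(sense()['joints'],sense()['tcp_pos'])
```

```text
[-5.80353132e+01  1.82767249e+01 -5.24365748e+00 -6.00589971e-03
 -6.65083629e+01  4.10061716e+00] [ 0.1629057  -0.56286156  0.23619519]
```

Request:
{"name": "carry_out", "arguments": {
  "steps": [
    [[2.3,4,0,0,0,0.17],[4.6,8,0,0,0,0.34],[6.9,12,0,0,0,0.51],[9.2,16,0,0,0,0.68],[11.5,20,0,0,0,0.85],[14,24,0,0,0,1.02],[18,26,0,0,0,1.19],[22,28,0,0,0,1.36],[26,30,0,0,0,1.53],[30,32,0,0,0,1.7],[34,34,0,0,0,1.87],[38,36,0,0,0,2.04],[42,38,0,0,0,2.21],[43.5,38,0,0,0,2.4],[43.5,38,0,0,0,2.4]]
  ]
}}

```text
time_s: 2.42
tcp_pos: [0.5986, -0.1829, 0.2357]
ee_rot: [[-0.119, -0.001, 0.993], [-0.993, 0.0, -0.119], [-0.0, -1.0, -0.001]]
wrist_force: [-1.2, 0.1, -0.2]
gripper_width: 0.999
```

Run:
```python
from h import *
c=cap('wrist','w1.png');s=sense();print(s['joints'],s['tcp_pos'],s['time_s'],proj(c,[.65,-.188,.141]))
```

```text
[-2.23627335e+00  2.21194830e+01  4.91043643e-01 -8.02536469e-03
 -6.84433439e+01  8.53221633e+01] [ 0.59774068 -0.18322554  0.23597157] 2.475 [[313.32932819 141.67451819]]
```

View pics/w1.png

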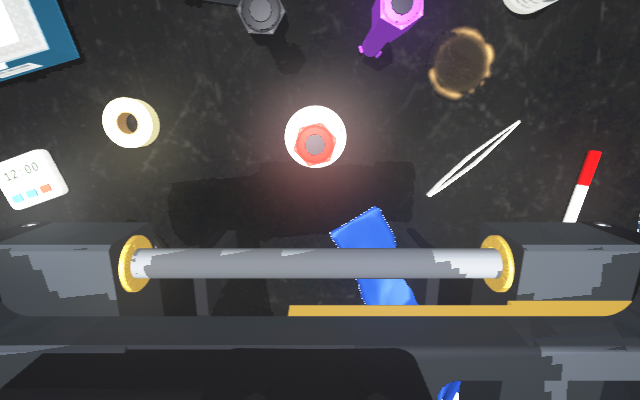

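Run:
```python
from h import *
a=cv2.imread('pics/w1.png')
cv2.imwrite('pics/w1c.png',cv2.resize(a[95:185,270:360],None,fx=6,fy=6,interpolation=cv2.INTER_CUBIC))
b=a.astype(int);m=((b[...,2]-b[...,0]>50)).astype(np.uint8);k=np.zeros_like(m);k[110:175,285:350]=m[110:175,285:350]
cn=max(cv2.findContours(k,0,1)[0],key=cv2.contourArea)
print(cv2.contourArea(cn),cv2.minEnclosingCircle(cn));M=cv2.moments(cn);print(M['m10']/M['m00'],M['m01']/M['m00'])
h=cv2.convexHull(cn);print(cv2.approxPolyDP(h,3,True).reshape(-1,2).tolist())
```

```text
1244.0 ((314.5, 144.0), 21.983047485351562)
314.6298231511254 143.8733922829582
[[321, 123], [335, 138], [331, 156], [327, 161], [308, 165], [294, 150], [299, 129]]
```

View pics/w1c.png

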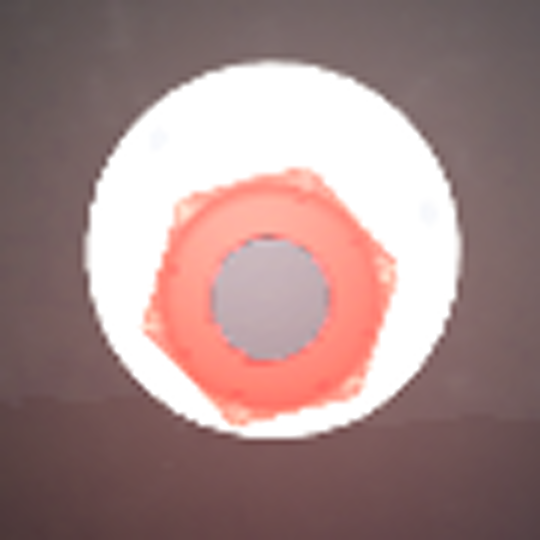

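Run:
```python
from h import *
a=cv2.imread('pics/w1.png')
c=optics.capture('wrist')
b=a.astype(int);m=((b[...,2]-b[...,0]>50)).astype(np.uint8);k=np.zeros_like(m);k[110:175,285:350]=m[110:175,285:350]
cn=max(cv2.findContours(k,0,1)[0],key=cv2.contourArea)
P=np.array([onz(c,q,.141)[:2] for q in cv2.convexHull(cn).reshape(-1,2)])
C=np.array([onz(c,q,.141)[:2] for q in cn.reshape(-1,2)])
lo=(C.max(0)+C.min(0))/2
best=[]
for d in range(0,60,1):
    w=[];ctr=[]
    for q in range(3):
        n=np.radians(d+60*q);n=np.array([np.cos(n),np.sin(n)]);pr=P@n;w.append(pr.max()-pr.min());ctr.append((n,(pr.max()+pr.min())/2))
    A=np.array([x[0] for x in ctr]);bb=np.array([x[1] for x in ctr]);best.append((np.mean(w),d,np.linalg.lstsq(A,bb,rcond=None)[0],w))
best.sort(key=lambda x:x[0])
for x in best[:4]:print(x)
# stand base circle (z~?) 
g=((b.min(2)>200)|(k>0)).astype(np.uint8);g2=np.zeros_like(g);g2[95:185,270:360]=g[95:185,270:360]
cn=max(cv2.findContours(g2,0,1)[0],key=cv2.contourArea);e=cv2.fitEllipse(cn);print(e,[onz(c,e[0],z).round(4) for z in(0,.01)])
# hole centre
r2=((b[...,2]-b[...,0]<45)).astype(np.uint8);z=np.zeros_like(r2);z[134:156,305:325]=r2[134:156,305:325]
cn=max(cv2.findContours(z,0,1)[0],key=cv2.contourArea);e=cv2.fitEllipse(cn);print(e,onz(c,e[0],.141))
```

```text
(np.float64(0.02941286896373307), 6, array([ 0.64719334, -0.18913197]), [np.float64(0.0297946391254994), np.float64(0.029254137049387494), np.float64(0.029189830716312315)])
(np.float64(0.02943677486563644), 7, array([ 0.64721015, -0.18906119]), [np.float64(0.029655919690353194), np.float64(0.02934963728503412), np.float64(0.02930476762152201)])
(np.float64(0.02952663258998987), 5, array([ 0.64714499, -0.189124  ]), [np.float64(0.02992428282494064), np.float64(0.029383929130353093), np.float64(0.029271685814675874)])
(np.float64(0.029545020339196718), 8, array([ 0.64715235, -0.18902832]), [np.float64(0.029688882519173898), np.float64(0.029534369360906518), np.float64(0.029411809137509737)])
((315.056884765625, 136.29232788085938), (61.058349609375, 61.71483612060547), 171.11773681640625) [array([ 0.6478, -0.189 ,  0.    ]), array([ 0.6482, -0.1891,  0.01  ])]
((314.46368408203125, 144.35653686523438), (18.351640701293945, 19.258817672729492), 175.41441345214844) [ 0.64703406 -0.18898801  0.141     ]
```

Request:
{"name": "carry_out", "arguments": {
  "steps": [
    [[1.2,-0.2,-0.5,0,0,0.18],[2.5,-0.3,-1,0,0,0.36],[3.8,-0.5,-2,0,0,0.54],[4.9,-0.6,-3,0,0,0.7],[4.9,-0.6,-4,0,0,0.756],[4.9,-0.6,-6.5,0,0,0.756],[4.9,-0.6,-9.5,0,0,0.756],[4.9,-0.6,-11.5,0,0,0.756],[4.9,-0.6,-11.5,0,0,0.756]]
  ]
}}

```text
time_s: 3.65
tcp_pos: [0.645, -0.1897, 0.1202]
ee_rot: [[0.594, -0.004, 0.805], [-0.805, 0.0, 0.594], [-0.003, -1.0, -0.003]]
wrist_force: [0.1, 0.2, 0.9]
gripper_width: 1.0
```

Run:
```python
from h import *
c=cap('wrist','w2.png');S=cap('side');s=sense();print(s['joints'],s['tcp_pos'],s['wrist_force'],s['time_s'],np.degrees(np.arctan2(s['ee_rot'][1,0],s['ee_rot'][0,0])))
cv2.imwrite('pics/s2.png',cv2.resize(S['image'][100:260,230:400,::-1],None,fx=3.5,fy=3.5))
```

```text
[-2.63285105e+00  3.18439072e+01 -4.43966312e-01  3.42096674e-02
 -5.76321897e+01  1.29108914e+02] [ 0.6470445  -0.18987036  0.12278075] [ 0.51695209 -0.03224497  0.41107952] 3.75 -53.50567070830238
```

View pics/s2.png

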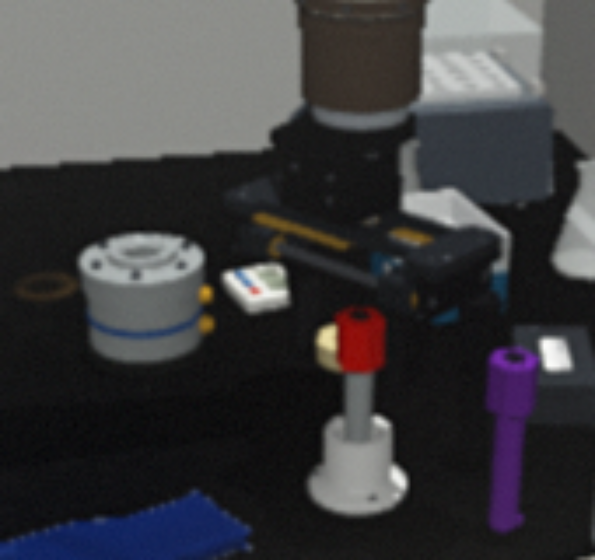

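View pics/w2.png

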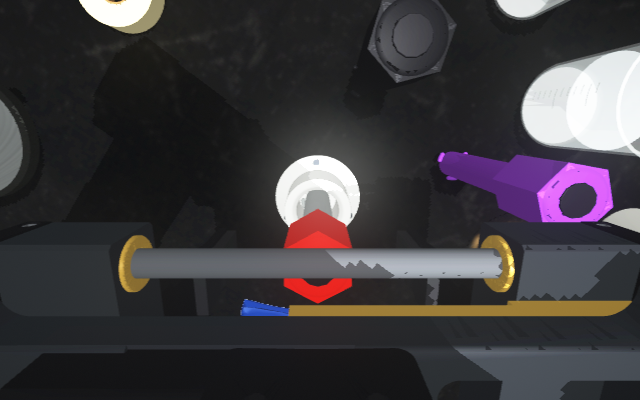

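Run:
```python
from h import *
S=cap('side');c=cap('wrist');s=sense();R=s['ee_rot'];t=s['tcp_pos']
print(t,proj(S,t),proj(c,t),[ (proj(S,t+R@np.array(v)).round().tolist(),proj(c,t+R@np.array(v)).round().tolist()) for v in([.043,.014,0],[-.043,.014,0],[0,-.056,0])])
a=S['image'][:,:,::-1];a=cv2.resize(a[130:220,280:380],None,fx=6,fy=6).astype(float);a=255*(a/255)**.4
cv2.imwrite('pics/s3.png',a)
a=c['image'][200:330,150:480,::-1];a=cv2.resize(a,None,fx=2.4,fy=2.4).astype(float);a=255*(a/255)**.4
cv2.imwrite('pics/w3.png',a)
```

```text
[ 0.64759299 -0.18968811  0.12332139] [[331.58058925 196.80411198]] [[315.24869384 254.21060097]] [([[345.0, 207.0]], [[394.0, 244.0]]), ([[319.0, 197.0]], [[237.0, 244.0]]), ([[332.0, 176.0]], [[315.0, 321.0]])][ WARN:0@1.183] global loadsave.cpp:1063 imwrite_ Unsupported depth image for selected encoder is fallbacked to CV_8U.
```

View pics/s3.png

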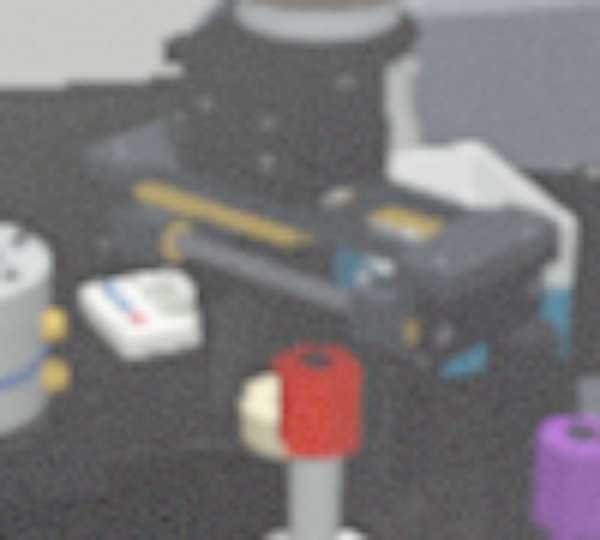

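View pics/w3.png

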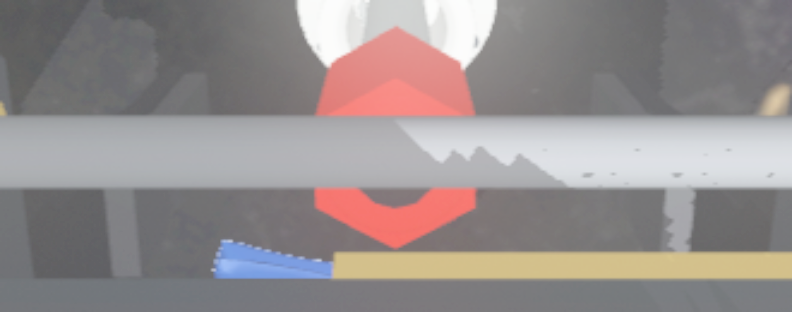

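Request:
{"name": "carry_out", "arguments": {
  "steps": [
    [[0,0,-0.1,0,0,0],[0,0,-0.1,0,0,0],[0,0,-0.1,0,0,0],[0,0,-0.1,0,0,0],[0,0,-0.1,0,0,0],[0,0,-0.1,0,0,0]]
  ],
  "fingers": 255
}}

```text
time_s: 4.6
tcp_pos: [0.647, -0.1894, 0.1205]
ee_rot: [[0.596, -0.0, 0.803], [-0.803, 0.0, 0.596], [-0.0, -1.0, -0.0]]
wrist_force: [-0.2, -0.3, 0.3]
gripper_width: 0.402
```

Request:
{"name": "carry_out", "arguments": {
  "steps": [
    [[0,0,0,0,0,0],[0,0,0,0,0,0],[0,0,0,0,0,0],[0,0,0,0,0,0]]
  ]
}}

```text
time_s: 5.1
tcp_pos: [0.647, -0.1893, 0.1205]
ee_rot: [[0.596, -0.0, 0.803], [-0.803, 0.0, 0.596], [-0.0, -1.0, -0.0]]
wrist_force: [0.8, -0.6, -0.1]
gripper_width: 0.341
```

Request:
{"name": "carry_out", "arguments": {
  "steps": [
    [[0,0,2,0,0,0],[0,0,5,0,0,0],[0,0,8.5,0,0,0],[-1,2,12,0,0,0.1],[-3,5,13,0,0,0.25],[-6,9,13,0,0,0.4],[-9,13,13,0,0,0.55],[-11.5,17,13,0,0,0.7],[-13,19.5,13,0,0,0.8],[-13.4,20,13,0,0,0.8],[-13.4,20,13,0,0,0.8],[-13.4,20,13,0,0,0.8]]
  ]
}}

```text
time_s: 6.6
tcp_pos: [0.5134, 0.01, 0.2504]
ee_rot: [[0.991, -0.0, 0.134], [-0.134, -0.0, 0.991], [-0.0, -1.0, -0.0]]
wrist_force: [-0.0, 0.2, -0.9]
gripper_width: 0.343
```

Run:
```python
from h import *
c=cap('wrist','w4.png');S=cap('side','s4.png');T=cap('top','t4.png');s=sense();print(s['joints'],s['tcp_pos'],s['wrist_force'],s['time_s'],s['gripper_width'])
import pickle;pickle.dump((c,S,T,s),open('v4.pkl','wb'))
```

```text
[ 1.92493115e+01  1.05537653e+01 -1.36929965e+01  3.64670965e-03
 -6.57781279e+01  1.53062684e+02] [0.51334357 0.00997971 0.25027168] [-0.83647884  0.09799777 -0.58483894] 6.75 0.3400635335619899
```

View pics/w4.png

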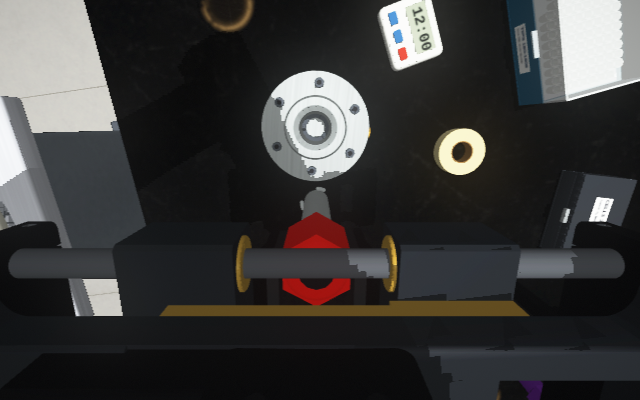

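View pics/s4.png

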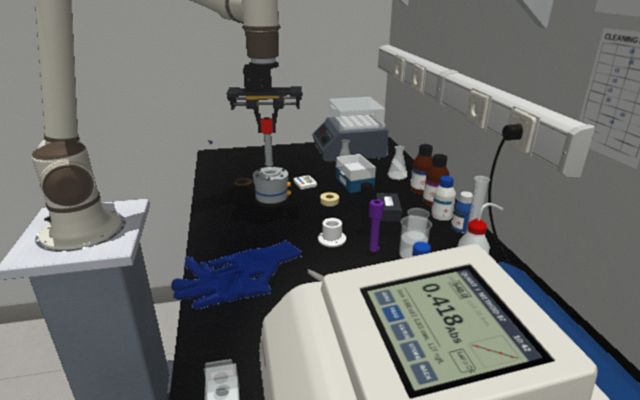

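Run:
```python
from h import *
import pickle;c,S,T,s=pickle.load(open('v4.pkl','rb'))
a=c['image'][:,:,::-1]
cv2.imwrite('pics/w4c.png',cv2.resize(a[65:230,250:380],None,fx=3.6,fy=3.6,interpolation=cv2.INTER_CUBIC))
cv2.imwrite('pics/s4c.png',cv2.resize(S['image'][80:220,220:320,::-1],None,fx=4,fy=4,interpolation=cv2.INTER_CUBIC))
t=s['tcp_pos'];print(proj(c,[t+[0,0,z] for z in(.002,-.115,-.106)]),proj(S,[t+[0,0,z] for z in(.002,-.115)]))
```

```text
[[316.89309682 256.2706915 ]
 [316.60753777 201.20322325]
 [316.62074885 203.75086048]] [[266.08422855 125.43282613]
 [268.47389097 165.94357646]]
```

View pics/w4c.png

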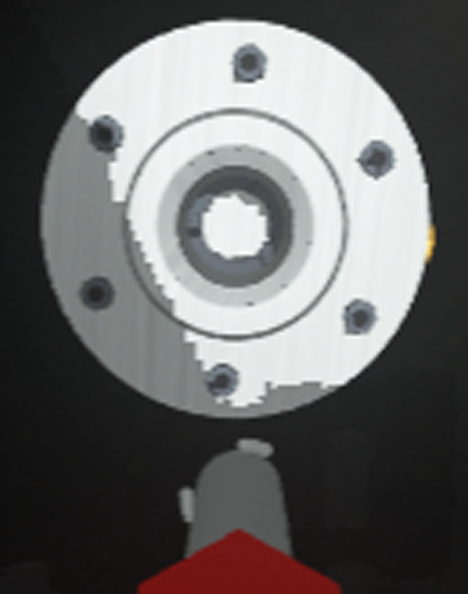

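View pics/s4c.png

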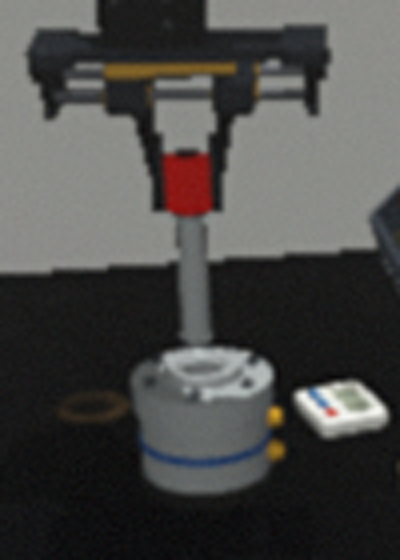

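Run:
```python
from h import *
import pickle;c,S,T,s=pickle.load(open('v4.pkl','rb'))
g=cv2.cvtColor(c['image'],cv2.COLOR_RGB2GRAY).astype(np.float32)
c0=np.array([315.6,127.3])
R=cv2.Rodrigues(np.array(c['rvec'],float))[0]
# radial profiles
def ring(r0,r1,mode):
    pts=[]
    for th in np.radians(np.arange(0,360,4)):
        rs=np.arange(r0,r1,.2);p=c0[:,None]+np.array([[np.cos(th)],[np.sin(th)]])*rs
        v=cv2.remap(g,p[0].astype(np.float32)[None],p[1].astype(np.float32)[None],1)[0]
        if mode=='min': i=v.argmin()
        elif mode=='rise': i=np.gradient(v).argmax()
        else: i=np.gradient(v).argmin()
        pts.append(p[:,i])
    pts=np.array(pts,np.float32)
    for _ in range(4):
        e=cv2.fitEllipse(pts);q=pts-np.array(e[0]);rr=np.hypot(*q.T);rm=np.median(rr);pts2=pts[abs(rr-rm)<1.5]
        pts=pts2
    return e,len(pts)
for nm,r0,r1,mode,z in[('groove',28,34,'min',.095),('bore',12,18.5,'rise',.09),('cone',18.5,25,'rise',.095),('outer',50,60,'fall',.089)]:
    e,n=ring(r0,r1,mode);f=g.shape[0]/2/np.tan(np.radians(c['fov_y'])/2)
    P=onz(c,e[0],z);d=np.linalg.norm(P-ray(c,e[0])[0]);print(nm,np.round(e[0],2),np.round(e[1],1),n,'diam mm',np.mean(e[1])*d/f*1000,P.round(4))
```

```text
groove [314.82 126.95] [61.1 62.8] 90 diam mm 59.74653096974468 [0.5199 0.0715 0.095 ]
bore [314.88 127.43] [32.2 34. ] 90 diam mm 32.42015558669972 [0.5199 0.071  0.09  ]
cone [314.84 127.26] [43.5 45.1] 90 diam mm 42.680934481519394 [0.5199 0.0712 0.095 ]
outer [315.01 125.31] [108.3 110.2] 89 diam mm 107.3893521628877 [0.5203 0.0729 0.089 ]
```

Request:
{"name": "carry_out", "arguments": {
  "steps": [
    [[0.1,1.5,0,0,0,0],[0.3,3.5,0,0,0,0],[0.5,5.3,0,0,0,0],[0.65,6.1,0,0,0,0],[0.65,6.1,0,0,0,0],[0.65,6.1,-1.5,0,0,0],[0.65,6.1,-3,0,0,0],[0.65,6.1,-4,0,0,0],[0.65,6.1,-5,0,0,0],[0.65,6.1,-5,0,0,0]]
  ]
}}

```text
time_s: 8.0
tcp_pos: [0.5191, 0.0714, 0.1996]
ee_rot: [[0.991, -0.002, 0.132], [-0.132, -0.001, 0.991], [-0.002, -1.0, -0.001]]
wrist_force: [-0.5, 0.6, -0.2]
gripper_width: 0.344
```

Run:
```python
from h import *
c=cap('wrist','w5.png');S=cap('side','s5.png');s=sense();print(s['joints'],s['tcp_pos'],s['wrist_force'],s['moment'],s['time_s'],s['gripper_width'])
A=cv2.resize(S['image'][100:220,220:320,::-1],None,fx=4,fy=4,interpolation=cv2.INTER_CUBIC)
B=cv2.resize(c['image'][160:270,250:380,::-1],None,fx=3,fy=3,interpolation=cv2.INTER_CUBIC)
H=max(len(A),len(B));o=np.zeros((H,A.shape[1]+B.shape[1],3),np.uint8);o[:len(A),:A.shape[1]]=A;o[:len(B),A.shape[1]:]=B
cv2.imwrite('pics/x5.png',o)
```

```text
[ 2.55908804e+01  1.40327033e+01 -1.66895423e+01  1.51410716e-02
 -5.92565475e+01  1.46808596e+02] [0.51973889 0.07166055 0.20072849] [ 0.27735755 -0.41089335 -1.22052113] [-0.15086263 -0.0308003   0.00224809] 8.1 0.34255358012077514
```

View pics/x5.png

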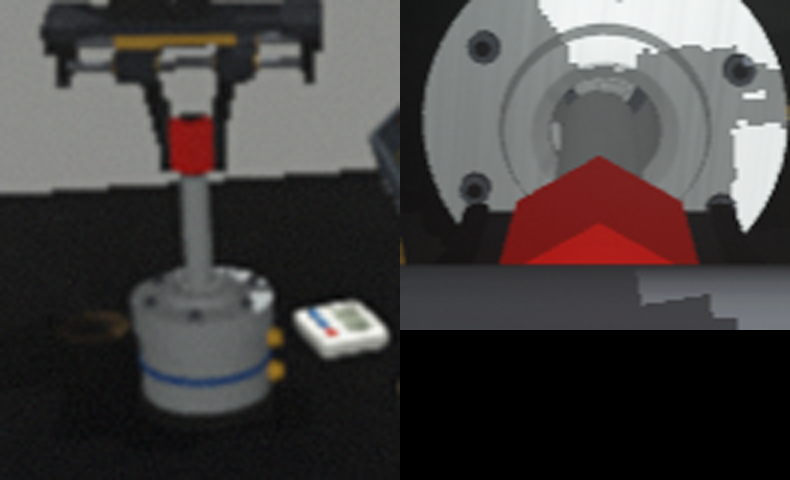

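Request:
{"name": "carry_out", "arguments": {
  "steps": [
    [[0,0,-1,0,0,0],[0,0,-2,0,0,0],[0,0,-3,0,0,0],[0,0,-4,0,0,0],[0,0,-5,0,0,0],[0,0,-5.3,0,0,0],[0,0,-5.5,0,0,0],[0,0,-5.5,0,0,0]]
  ]
}}

```text
time_s: 9.1
tcp_pos: [0.5194, 0.0717, 0.1455]
ee_rot: [[0.991, -0.0, 0.132], [-0.132, -0.0, 0.991], [-0.0, -1.0, -0.0]]
wrist_force: [-0.3, 0.1, -1.6]
gripper_width: 0.345
```

Run:
```python
from h import *
s=sense();print(s['joints'],s['tcp_pos'],s['wrist_force'],s['moment'],s['time_s'],s['gripper_width'])
```

```text
[ 2.55956882e+01  1.73732274e+01 -2.09768576e+01 -3.24019886e-03
 -5.16569325e+01  1.46807919e+02] [0.51944466 0.07165413 0.1455481 ] [-0.34904151  0.13707788 -1.64106828] [-0.32212571  0.0395276   0.01374904] 9.1 0.3447094113453146
```

Request:
{"name": "carry_out", "arguments": {
  "steps": [
    [[0,0,-0.2,0,0,0],[0,0,-0.3,0,0,0],[0,0,-0.4,0,0,0],[0,0,-0.5,0,0,0],[0,0,-0.5,0,0,0]]
  ]
}}

```text
time_s: 9.72
tcp_pos: [0.5195, 0.0716, 0.1404]
ee_rot: [[0.991, -0.0, 0.132], [-0.132, -0.0, 0.991], [-0.0, -1.0, -0.0]]
wrist_force: [0.2, 0.2, -1.8]
gripper_width: 0.341
```

Request:
{"name": "carry_out", "arguments": {
  "steps": [
    [[0,0,-0.05,0,0,0],[0,0,-0.1,0,0,0],[0,0,-0.1,0,0,0]]
  ]
}}

```text
time_s: 10.1
tcp_pos: [0.5195, 0.0716, 0.1395]
ee_rot: [[0.991, -0.0, 0.132], [-0.132, 0.0, 0.991], [-0.0, -1.0, 0.0]]
wrist_force: [-0.2, 0.1, -1.3]
gripper_width: 0.347
```

Request:
{"name": "carry_out", "arguments": {
  "steps": [
    [[0,0,-0.05,0,0,0],[0,0,-0.1,0,0,0],[0,0,-0.1,0,0,0]]
  ]
}}

```text
time_s: 10.48
tcp_pos: [0.5195, 0.0716, 0.1385]
ee_rot: [[0.991, -0.0, 0.132], [-0.132, -0.0, 0.991], [-0.0, -1.0, -0.0]]
wrist_force: [0.8, -0.6, -0.8]
gripper_width: 0.343
```

Request:
{"name": "carry_out", "arguments": {
  "steps": [
    [[0,0,-0.05,0,0,0],[0,0,-0.1,0,0,0]]
  ]
}}

```text
time_s: 10.72
tcp_pos: [0.5196, 0.0717, 0.1376]
ee_rot: [[0.991, 0.0, 0.132], [-0.132, -0.0, 0.991], [0.0, -1.0, 0.0]]
wrist_force: [-0.2, -0.7, -0.6]
gripper_width: 0.34
```

Run:
```python
from h import *
s=sense();print(s['tcp_pos'],s['wrist_force'],s['moment'])
```

```text
[0.51960349 0.07167029 0.13763017] [-0.24405628 -0.69511012 -0.58725442] [-0.40435183  0.06287241 -0.0270058 ]
```

Request:
{"name": "carry_out", "arguments": {
  "steps": [
    [[0,0,-0.05,0,0,0],[0,0,-0.1,0,0,0]]
  ]
}}

```text
time_s: 10.98
tcp_pos: [0.5198, 0.0716, 0.1369]
ee_rot: [[0.991, 0.001, 0.132], [-0.132, -0.0, 0.991], [0.001, -1.0, -0.0]]
wrist_force: [-0.5, -0.5, 2.7]
gripper_width: 0.347
```

Request:
{"name": "carry_out", "arguments": {
  "steps": [
    [[0,0,-0.05,0,0,0],[0,0,-0.05,0,0,0]]
  ]
}}

```text
time_s: 11.22
tcp_pos: [0.5198, 0.0717, 0.1368]
ee_rot: [[0.991, 0.001, 0.132], [-0.132, -0.0, 0.991], [0.001, -1.0, 0.0]]
wrist_force: [0.1, -0.9, 4.5]
gripper_width: 0.341
```

Request:
{"name": "carry_out", "arguments": {
  "steps": [
    [[0,0,0,0,0,-0.05],[0,0,0,0,0,-0.1],[0,0,0,0,0,-0.15],[0,0,0,0,0,-0.15]]
  ]
}}

```text
time_s: 11.72
tcp_pos: [0.52, 0.0714, 0.1367]
ee_rot: [[0.961, 0.001, 0.278], [-0.278, -0.0, 0.961], [0.001, -1.0, -0.0]]
wrist_force: [-0.7, -2.6, 4.6]
gripper_width: 0.345
```

```bash
cat > st.py <<'E'
from h import *
s=sense();R=s['ee_rot'];print('t',s['time_s'],'z',s['tcp_pos'].round(4),'F',s['wrist_force'].round(1),'M',s['moment'].round(3),'yaw',np.arctan2(R[1,0],R[0,0]).round(4),'tilt',R[:2,1].round(4),'j6',s['joints'][5].round(1),'eff6',s['effort'][5].round(3),s['gripper_width'].round(3))
E
python3 st.py
```

```text
Traceback (most recent call last):
  File "st.py", line 2, in <module>
    s=sense();R=s['ee_rot'];print('t',s['time_s'],'z',s['tcp_pos'].round(4),'F',s['wrist_force'].round(1),'M',s['moment'].round(3),'yaw',np.arctan2(R[1,0],R[0,0]).round(4),'tilt',R[:2,1].round(4),'j6',s['joints'][5].round(1),'eff6',s['effort'][5].round(3),s['gripper_width'].round(3))
                                                                                                                                                                                                                                                                ^^^^^^^^^^^^^^^^^^^^^^^^
AttributeError: 'float' object has no attribute 'round'
```

```bash
sed -i "s/s\['gripper_width'\].round(3)/round(s['gripper_width'],3)/" st.py; python3 st.py
```

```text
t 11.725 z [0.52   0.0714 0.1367] F [-0.7 -2.6  4.6] M [-1.036e+00 -1.000e-03 -6.600e-02] yaw -0.2817 tilt [ 0.0012 -0.0004] j6 138.2 eff6 -0.039 0.345
```

Request:
{"name": "carry_out", "arguments": {
  "steps": [
    [[0,0,0,0,0,-0.05],[0,0,0,0,0,-0.1],[0,0,0,0,0,-0.1]]
  ]
}}

```text
time_s: 12.1
tcp_pos: [0.5195, 0.0716, 0.1366]
ee_rot: [[0.928, 0.0, 0.373], [-0.373, -0.0, 0.928], [0.0, -1.0, 0.0]]
wrist_force: [-0.8, -0.9, 6.0]
gripper_width: 0.344
```

```bash
python3 st.py
```

```text
t 12.1 z [0.5195 0.0716 0.1366] F [-0.8 -0.9  6. ] M [-0.535  0.52   0.006] yaw -0.3817 tilt [ 0.0003 -0.    ] j6 132.5 eff6 -0.065 0.344
```

Request:
{"name": "carry_out", "arguments": {
  "steps": [
    [[0,0,0,0,0,-0.1],[0,0,0,0,0,-0.2],[0,0,0,0,0,-0.2]]
  ]
}}

```text
time_s: 12.48
tcp_pos: [0.5194, 0.0717, 0.1361]
ee_rot: [[0.836, -0.0, 0.549], [-0.549, -0.0, 0.836], [-0.0, -1.0, -0.0]]
wrist_force: [-0.9, -1.4, 4.6]
gripper_width: 0.342
```

```bash
python3 st.py
```

```text
t 12.475 z [0.5194 0.0717 0.1361] F [-0.9 -1.4  4.6] M [-0.495  0.449  0.112] yaw -0.5807 tilt [-0.0002 -0.    ] j6 121.1 eff6 -0.165 0.342
```

Request:
{"name": "carry_out", "arguments": {
  "steps": [
    [[0,0,-0.03,0,0,-0.07],[0,0,-0.06,0,0,-0.14],[0,0,-0.06,0,0,-0.14]]
  ]
}}

```text
time_s: 12.85
tcp_pos: [0.5193, 0.0716, 0.1354]
ee_rot: [[0.752, -0.0, 0.659], [-0.659, -0.0, 0.752], [-0.0, -1.0, -0.0]]
wrist_force: [-1.3, -0.6, 4.4]
gripper_width: 0.345
```

```bash
python3 st.py
```

```text
t 12.85 z [0.5193 0.0716 0.1354] F [-1.3 -0.6  4.4] M [-0.372  0.589  0.021] yaw -0.7201 tilt [-0.0004 -0.0001] j6 113.1 eff6 -0.114 0.345
```

Request:
{"name": "carry_out", "arguments": {
  "steps": [
    [[0,0,-0.048,0,0,-0.1],[0,0,-0.096,0,0,-0.2],[0,0,-0.144,0,0,-0.3],[0,0,-0.144,0,0,-0.3]]
  ]
}}

```text
time_s: 13.35
tcp_pos: [0.5193, 0.0717, 0.1339]
ee_rot: [[0.524, -0.001, 0.852], [-0.852, 0.0, 0.524], [-0.0, -1.0, -0.0]]
wrist_force: [-0.7, -0.9, 3.9]
gripper_width: 0.346
```

```bash
python3 st.py
```

```text
t 13.35 z [0.5193 0.0717 0.1339] F [-0.7 -0.9  3.9] M [-0.267  0.688 -0.003] yaw -1.0196 tilt [-0.0005  0.    ] j6 96.0 eff6 -0.164 0.346
```

Request:
{"name": "carry_out", "arguments": {
  "steps": [
    [[0,0,-0.048,0,0,-0.1],[0,0,-0.096,0,0,-0.2],[0,0,-0.144,0,0,-0.3],[0,0,-0.192,0,0,-0.4],[0,0,-0.24,0,0,-0.5],[0,0,-0.24,0,0,-0.5]]
  ]
}}

```text
time_s: 14.1
tcp_pos: [0.5195, 0.0718, 0.1314]
ee_rot: [[0.052, -0.0, 0.999], [-0.999, 0.0, 0.052], [-0.0, -1.0, -0.0]]
wrist_force: [-1.0, 0.7, 2.8]
gripper_width: 0.341
```

```bash
python3 st.py
```

```text
t 14.1 z [0.5195 0.0718 0.1314] F [-1.   0.7  2.8] M [ 0.052  0.524 -0.057] yaw -1.5192 tilt [-0.0001  0.0004] j6 67.4 eff6 -0.142 0.341
```

Request:
{"name": "carry_out", "arguments": {
  "steps": [
    [[0,0,-0.053,0,0,-0.1],[0,0,-0.106,0,0,-0.2],[0,0,-0.159,0,0,-0.3],[0,0,-0.207,0,0,-0.4],[0,0,-0.255,0,0,-0.5],[0,0,-0.255,0,0,-0.5]]
  ]
}}

```text
time_s: 14.85
tcp_pos: [0.5197, 0.0721, 0.129]
ee_rot: [[-0.433, 0.001, 0.901], [-0.901, 0.001, -0.433], [-0.001, -1.0, 0.0]]
wrist_force: [-1.1, 1.4, 1.9]
gripper_width: 0.34
```

```bash
python3 st.py
```

```text
t 14.85 z [0.5197 0.0721 0.129 ] F [-1.1  1.4  1.9] M [ 0.509  0.443 -0.014] yaw -2.0189 tilt [0.0006 0.0008] j6 38.7 eff6 -0.129 0.34
```

Request:
{"name": "carry_out", "arguments": {
  "steps": [
    [[0,0,-0.07,0,0,-0.1],[0,0,-0.12,0,0,-0.2],[0,0,-0.17,0,0,-0.3],[0,0,-0.22,0,0,-0.4],[0,0,-0.27,0,0,-0.5],[0,0,-0.27,0,0,-0.5]]
  ]
}}

```text
time_s: 15.6
tcp_pos: [0.5201, 0.0723, 0.1266]
ee_rot: [[-0.812, 0.002, 0.584], [-0.584, 0.001, -0.812], [-0.002, -1.0, 0.0]]
wrist_force: [-1.6, 1.9, 2.8]
gripper_width: 0.344
```

```bash
python3 st.py
```

```text
t 15.6 z [0.5201 0.0723 0.1266] F [-1.6  1.9  2.8] M [0.946 0.345 0.011] yaw -2.5185 tilt [0.0017 0.0012] j6 10.1 eff6 -0.144 0.344
```

Request:
{"name": "carry_out", "arguments": {
  "steps": [
    [[0,0,-0.05,0,0,-0.1],[0,0,-0.1,0,0,-0.2],[0,0,-0.15,0,0,-0.3],[0,0,-0.15,0,0,-0.3]]
  ]
}}

```text
time_s: 16.1
tcp_pos: [0.5204, 0.0722, 0.1252]
ee_rot: [[-0.948, 0.002, 0.318], [-0.318, 0.001, -0.948], [-0.003, -1.0, -0.0]]
wrist_force: [0.5, 3.5, 3.3]
gripper_width: 0.341
```

```bash
python3 st.py
```

```text
t 16.1 z [0.5204 0.0722 0.1252] F [0.5 3.5 3.3] M [ 1.063  0.048 -0.02 ] yaw -2.8183 tilt [0.0022 0.0012] j6 -7.1 eff6 -0.155 0.341
```

Request:
{"name": "carry_out", "arguments": {
  "steps": [
    [[0,0.02,-0.03,0,0,-0.05],[0,0.03,-0.05,0,0,-0.1],[0,0.03,-0.05,0,0,-0.1]]
  ]
}}

```text
time_s: 16.48
tcp_pos: [0.5204, 0.0724, 0.1247]
ee_rot: [[-0.975, 0.002, 0.221], [-0.221, 0.001, -0.975], [-0.002, -1.0, -0.0]]
wrist_force: [0.8, 3.2, 2.5]
gripper_width: 0.343
```

```bash
python3 st.py
```

```text
t 16.475 z [0.5204 0.0724 0.1247] F [0.8 3.2 2.5] M [ 1.024e+00 -2.450e-01  1.000e-03] yaw -2.9188 tilt [0.0022 0.0009] j6 -12.9 eff6 -0.078 0.343
```

Still sinking; expect the floor at TCP ≈0.1245.

Request:
{"name": "carry_out", "arguments": {
  "steps": [
    [[0,0.02,-0.04,0,0,-0.05],[0,0.03,-0.07,0,0,-0.1],[0,0.03,-0.07,0,0,-0.1]]
  ]
}}

```text
time_s: 16.85
tcp_pos: [0.5206, 0.0725, 0.1244]
ee_rot: [[-0.993, 0.003, 0.122], [-0.122, 0.001, -0.993], [-0.003, -1.0, -0.0]]
wrist_force: [1.5, 1.7, 5.5]
gripper_width: 0.347
```

```bash
python3 st.py
```

```text
t 16.85 z [0.5206 0.0725 0.1244] F [1.5 1.7 5.5] M [ 0.849 -0.328  0.061] yaw -3.0192 tilt [0.0027 0.0006] j6 -18.7 eff6 -0.084 0.347
```

Request:
{"name": "carry_out", "arguments": {
  "steps": [
    [[0,0,-0.03,0,0,-0.05],[0,0,-0.03,0,0,-0.1],[0,0,-0.03,0,0,-0.1]]
  ]
}}

```text
time_s: 17.23
tcp_pos: [0.5206, 0.0725, 0.1244]
ee_rot: [[-1.0, 0.003, 0.022], [-0.022, 0.001, -1.0], [-0.003, -1.0, -0.0]]
wrist_force: [-0.3, 2.2, 6.3]
gripper_width: 0.342
```

```bash
python3 st.py
```

```text
t 17.225 z [0.5206 0.0725 0.1244] F [-0.3  2.2  6.3] M [ 0.807 -0.165  0.026] yaw -3.1194 tilt [0.0028 0.0005] j6 -24.4 eff6 -0.072 0.342
```

Request:
{"name": "carry_out", "arguments": {
  "steps": [
    [[0,0,0,0,0,-0.05],[0,0,0,0,0,-0.1],[0,0,0,0,0,-0.1]]
  ]
}}

```text
time_s: 17.6
tcp_pos: [0.5206, 0.0725, 0.1244]
ee_rot: [[-0.997, 0.003, -0.078], [0.078, 0.001, -0.997], [-0.003, -1.0, -0.001]]
wrist_force: [1.5, 1.7, 6.5]
gripper_width: 0.349
```

```bash
python3 st.py
python3 - <<'E'
from h import *
S=cap('side');T=cap('top')
cv2.imwrite('pics/s6c.png',cv2.resize(S['image'][110:220,215:325,::-1],None,fx=5,fy=5,interpolation=cv2.INTER_CUBIC))
E
```

```text
t 17.6 z [0.5206 0.0725 0.1244] F [1.5 1.7 6.5] M [ 0.741 -0.237  0.01 ] yaw 3.0637 tilt [0.0029 0.0005] j6 -30.2 eff6 -0.071 0.349
```

View pics/s6c.png

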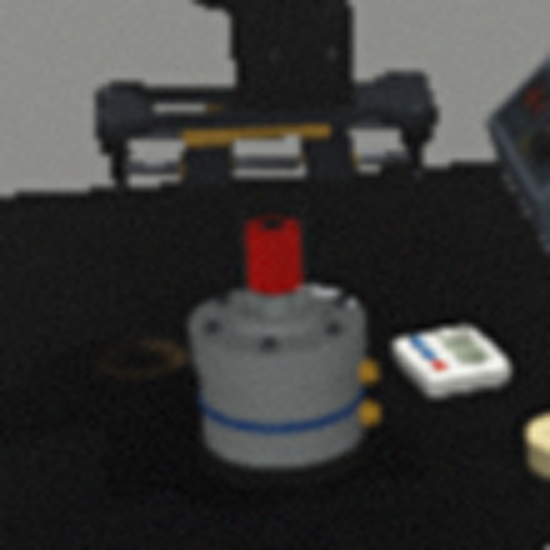

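Request:
{"name": "carry_out", "arguments": {
  "steps": [
    [[0,0,0,0,0,0],[0,0,0,0,0,0],[0,0,0,0,0,0],[0,0,0,0,0,0],[0,0,0,0,0,0],[0,0,0,0,0,0]]
  ],
  "fingers": 0
}}

```text
time_s: 18.45
tcp_pos: [0.5194, 0.0722, 0.1233]
ee_rot: [[-0.997, -0.0, -0.081], [0.081, -0.0, -0.997], [0.0, -1.0, 0.0]]
wrist_force: [0.5, -0.8, 0.3]
gripper_width: 0.934
```

Request:
{"name": "carry_out", "arguments": {
  "steps": [
    [[0,0,1,0,0,0],[0,0,3,0,0,0],[0,0,6,0,0,0],[0,0,9,0,0,0],[0,-2,12,0,0,0],[0,-5,14,0,0,0],[0,-5,14,0,0,0],[0,-5,14,0,0,0]]
  ]
}}

```text
time_s: 19.45
tcp_pos: [0.5191, 0.0224, 0.2631]
ee_rot: [[-0.997, -0.0, -0.081], [0.081, 0.0, -0.997], [0.001, -1.0, -0.0]]
wrist_force: [0.9, -0.2, -1.0]
gripper_width: 0.998
```

```bash
python3 st.py
python3 - <<'E'
from h import *
c=cap('wrist','w7.png');S=cap('side');T=cap('top','t7.png')
A=cv2.resize(S['image'][130:220,215:325,::-1],(440,360),interpolation=cv2.INTER_CUBIC)
B=cv2.resize(T['image'][190:260,200:270,::-1],(360,360),interpolation=cv2.INTER_CUBIC)
cv2.imwrite('pics/x7.png',np.hstack([A,B]))
E
```

```text
t 19.45 z [0.5191 0.0224 0.2631] F [ 0.9 -0.2 -1. ] M [0.062 0.108 0.023] yaw 3.0602 tilt [-0.0005  0.0004] j6 -25.0 eff6 0.001 0.998
```

View pics/x7.png

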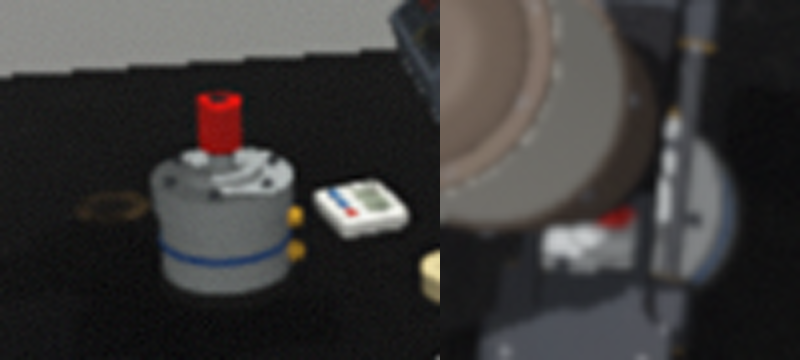

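View pics/w7.png

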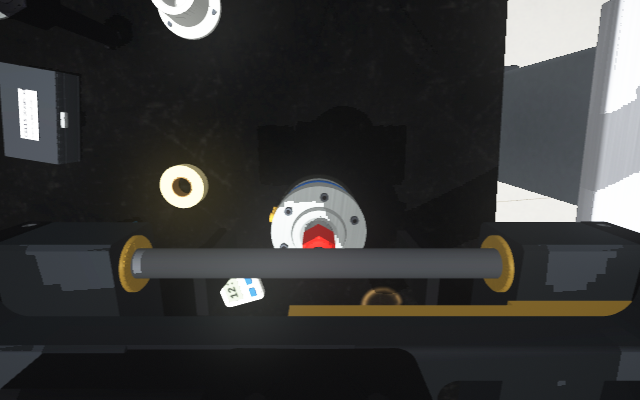

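Request:
{"name": "carry_out", "arguments": {
  "steps": [
    [[0,3,0,0,0,0],[0,7,0,0,0,0],[0,10.5,0,0,0,0],[0,11,0,0,0,0],[0,11,0,0,0,0]]
  ]
}}

```text
time_s: 20.23
tcp_pos: [0.5192, 0.1325, 0.2628]
ee_rot: [[-0.997, -0.001, -0.08], [0.08, -0.001, -0.997], [0.001, -1.0, 0.001]]
wrist_force: [-0.6, 1.2, -0.3]
gripper_width: 1.0
```

Run:
```python
from h import *
c=cap('wrist','w8.png');S=cap('side');T=cap('top')
def redm(c):
    im=c['image'].astype(int);return ((im[...,0]-im[...,1]>60)&(im[...,0]-im[...,2]>60)).astype(np.uint8)
for n,q,p0 in(('w',c,[.5203,.0717,.145]),('s',S,[.5203,.0717,.127])):
    m=redm(q);u=proj(q,p0)[0].astype(int);k=np.zeros_like(m);k[u[1]-35:u[1]+35,u[0]-35:u[0]+35]=m[u[1]-35:u[1]+35,u[0]-35:u[0]+35]
    ys,xs=np.nonzero(k);print(n,proj(q,p0),len(xs),xs.mean(),ys.mean(),xs.min(),xs.max(),ys.min(),ys.max())
    if n=='s': print('side head top/bottom pred',proj(q,[[.5203,.0717,.145],[.5203,.0717,.109]]),onz(q,(xs.mean(),ys.mean()),.127))
cv2.imwrite('pics/w8c.png',cv2.resize(c['image'][60:240,230:410,::-1],None,fx=3.2,fy=3.2))
cv2.imwrite('pics/s8c.png',cv2.resize(S['image'][130:220,215:325,::-1],None,fx=5,fy=5,interpolation=cv2.INTER_CUBIC))
print(proj(c,[[.5203,.0717,.145],[.5203,.0717,.095]]))
```

```text
w [[307.85757105 131.42952179]] 931 307.8485499462943 128.9828141783029 289 326 108 150
s [[268.81963658 160.36391673]] 144 269.94444444444446 160.93055555555554 264 302 153 183
side head top/bottom pred [[268.48443468 154.60689531]
 [269.15052848 166.04691466]] [0.52305508 0.06662973 0.127     ]
[[307.85757105 131.42952179]
 [309.07017392 130.35892976]]
```

View pics/w8c.png

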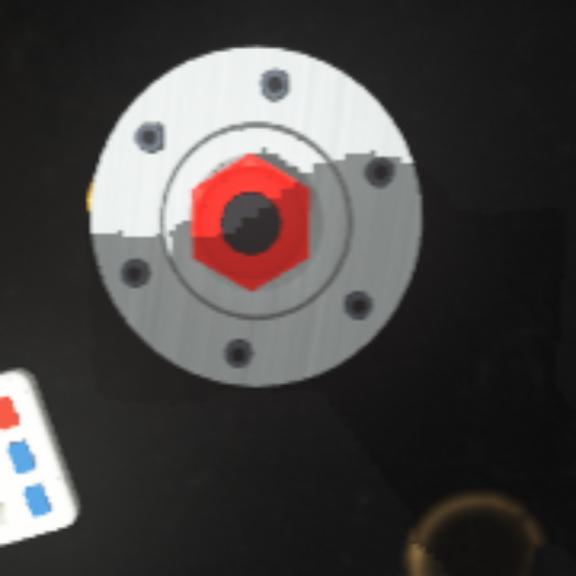

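View pics/s8c.png

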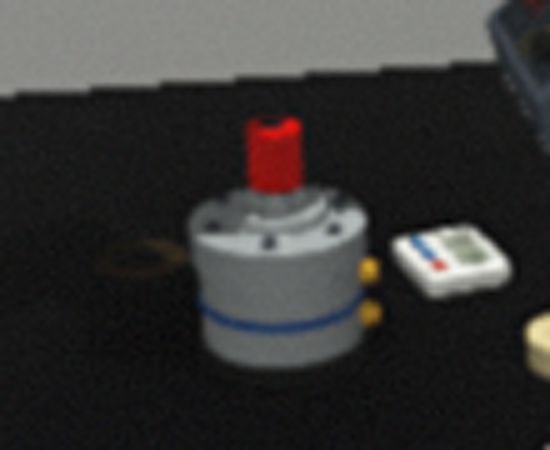

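```bash
python3 -c "
from station import ticket
print(ticket.finish_job())"
```

```text
the job is handed in; nothing more can be done
None
```

I lifted the red-headed probe out of its stand and lowered it into the reactor well. I found the thread about 12 mm above the floor and screwed the probe in about 3.1 rad clockwise with a 3–8 N push. I then let go, backed the gripper clear and handed the job in at about 20 s. No verdict is reported.

- **Depth:** sinking stopped with the foot's end at about z = 0.0099 m, against a floor height of 0.010 m. It sank no further over roughly the last 0.2 rad of turning, under about 7 N with almost no torque.
- **Position:** after release, the wrist picture shows the head nearly centred on the boss, with its top within about 3 px of the predicted spot.
- **Upright:** the side picture shows the probe upright with its head just above the rim. The hand's tilt was at most about 0.003 rad while screwing.

- **Slow first catch:** the first 0.25 rad or so of turning gave almost no sink, then the thread caught without lifting.
- **Sideways force:** it reached about 3.5 N near the end, and I eased it with a small shift.
- **Failed check:** the side view's measured head position came out about 3–5 mm off, most likely because other red pixels, probably the timer's button, got into the mask. I did not rely on it.
- **Other objects:** I did not measure the other bench objects again. The hand met no unexpected contact, and nothing in the later pictures looked moved.

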